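# Fold out the crank and bring the plug under the magnifier

## Robot

A 6-joint arm with a two-finger parallel gripper is mounted at the origin on a cart in front of the work surface, level with it; the furniture and walls round the work are solid. World frame = base frame: x ahead of the robot, y to its left, z up, the work surface at z = 0. Lengths are in m, angles in rad, forces in N, time in s.
With the tool pointing down it reaches from about 0.35 to 0.95 m from the base axis. Payload 17.4 kg.
Tool frame: the origin (TCP) lies at the centre of the arm's flange, where the gripper is bolted on; the fingertips stand 186 mm ahead of it and the grasp point (between the pads) lies 167 mm ahead of it (manip.tip_extent is the distance from the TCP to the fingertips, in m); z points along the fingers, y is the line along which they close (so a half turn about z gives the same grasp; the last joint's range is limited). The gripper opens to 93 mm and grips with 3 to 60 N. Pads are 15 mm wide; open, the fingers measure 128 mm over their backs; the gripper's body (75 mm by 188 mm) begins 65 mm behind the grasp point.
Start: joints at [-1.358, 0.116, 1.442, -0, 1.584, -0.038], TCP at [0.168, -0.654, 0.405] pointing down, gripper open.
Joint ranges: [-2.83, 2.83], [-0.83, 2.19], [0.07, 2.5], [-1.14, 4.28], [0.01, 3], [-2.97, 2.97]. Speed limits (rad/s): [1.89, 1.89, 2.22, 3.14, 3.14, 3.14].

## Interface

Orientations are given as a unit quaternion [x, y, z, w].
In Python, from plant import telemetry, viewer, workorder, finder, manip gives the robot as it stands.
- The arm moves only by the tool move_arm, never from a script. Its argument "commands" is a list of rows, each an object of numbers: "rx", "ry", "rz": the turn, a rotation vector about the tool's x, y, z in degrees; "x", "y", "z": the shift along the tool's x, y, z in cm; "claw": the finger opening in cm, from 0 to 9.3. In form: [{"rx": .., "ry": .., "rz": .., "x": .., "y": .., "z": .., "claw": ..}, ...]. A call has 1 to 5 rows; each row is the pose to reach, as a shift and turn from the pose commanded when the call began, along the tool's axes at that moment; what a row does not reach only later rows make up. A row lasts 1/12 s, in which the tool goes at most 41.7 mm and 7.16 degrees, less where a joint would pass 70% of its speed; a pose out of reach is approached as far as the arm can. A call with a gripper value outside its range is refused whole. The fingers move at their own pace and stop on an object; "newtons" is the grip in N (left out, the last holds). Time passes only in rows, so rows that repeat a pose let the fingers close. It gives the time, the measured TCP pose, the force, the opening and the grip force at its end, in the units of the state.
- telemetry.get_state(): the state, without advancing time (a new reading comes with each control period).
- viewer.get_image(name): name is "scene" or "top" or "wrist"; returns the picture (420x560x3 uint8, red, green, blue); there is no depth.
- viewer.calibration(name): a dict with "K" (3x3 intrinsics, pixels), "position" and "attitude" of the camera in the world. Camera axes: x right, y up, looking along -z (the intrinsics and any distortion apply to the point x, -y, -z); pixel columns grow to the right and rows downward; lengths in m; the calibration is good to about 2 mm. A picture is of the moment at which its call begins: read the wrist's pose just before it. calibration takes no time and is no camera call; for the wrist camera it gives the pose at the moment of the call.
- workorder.close_job(): hands the job in; it is judged then, once.
Trained networks look in the newest picture that a camera, given by its name, has taken for a name from the list of things; names that differ only in an ending like _2 or _b are one class to them, and where a whole thing is asked for, a point or a joint stands for the part that bears it (a point fixed in the world has none). Each returns a list of dicts, best first, with "p" (0 to 1); they miss things now and then, are a little off and sometimes report something else, mostly with a low value. They report only what shows in the picture. A call takes as long as a camera call. They do not tell look-alikes from the thing itself.
- finder.look_for(camera, thing): "rect" ([centre column, centre row, width, height] as shares, 0 to 1, of the picture: columns of its width, rows of its height, round what is visible of it).
- finder.landmark_of(camera, thing): "centre" ([column, row] as shares, 0 to 1, of the picture: columns of its width, rows of its height: a listed point, or the origin of a listed thing).
The state is a dict: "t": time; "joint_positions": joint angles; "dq": joint speeds; "joint_torque": joint torques, N m; "tool_pos": TCP position; "orientation": TCP orientation; "contact_force": force on the tool from outside, world axes, zero at the start; "moment": the same for the moment, N m; "grip_width": finger opening in m; "finger_force": force on a finger pad.
Only numpy, scipy, OpenCV 4.12 (cv2) and the standard library are available. Lean on these libraries where they do the work, as an engineer would, in place of code of your own. Each camera call takes 0.05 s, during which the arm holds its last target. There are 200 camera calls.

## Task

On the inspection slide, swing the folded crank handle of the sloped handwheel fully out until it clicks and stands square to the wheel, then crank the wheel until the carriage with the plug stands centred below the round magnifier (not the spot lamp). Move the carriage only with the crank, never by touching it; leave the handle swung out, let go, and leave the pliers, screwdriver and tool battery where they lie.

Things in the scene. Friction and masses are not known exactly. Their poses are not given: they have to be found in the camera images.
- wheel_center (a point): Centre of the face of the handwheel, a grey metal disc of 140 mm diameter with black rim on a sloped grey console; does not turn. Axes: z = wheel axis, out of the face, leaning 35 degrees from vertical towards the slide's front (robot side); x = up the slope; y = to the slide's left. The panel lies 28 mm behind the face.
- lamp_bar (a point): Middle of the lower front edge of the grey lamp bar (330 mm long across the slide, 36 mm deep, 26 mm thick) that hangs 200 mm above the wheel centre and only 14 mm farther back than it. A hand that comes straight down on the handle hits it: come along the wheel axis.
- handle_hinge (a point): Middle of the handle's hinge pin: 55 mm from the wheel axis, 20 mm out from the face; turns with the wheel. At the start it is low on the wheel (-55 mm along x of wheel_center), pin along y of wheel_center. Two dark cheeks hold the pin, to 30 mm above the face and 19 mm either side, with a catch barrel on one of them to 35 mm.
- grip (a point): Point on the handle's axis, 50 mm from the hinge pin; x points to its free end. Black sleeve of 22 mm diameter, 18 to 64 mm from the pin (end at 68), spins freely on its rod, so it can be held firmly while cranking. Folded it lies over the face, axis 20 mm out, from the hinge across the centre up the slope, free on both sides. Swung out it is parallel to the wheel axis.
- handle (a joint): Swing of the handle, rad: 0 = folded, about 1.58 (stop) = swung out, parallel to the wheel axis. A sprung ball catch must be pushed past between about 0.55 and 1.1 rad (about 7 N at the grip); let go short of that it drops back. Beyond it the catch holds it out.
- wheel (a joint): Turn of the wheel, rad, 0 at the start, positive anticlockwise looking at its face; limits -8 to 8. While the handle is folded its tail sits in a lock behind the wheel, which then cannot turn (about 0.1 rad of play). Needs about 3 N at the handle and stays where it is left.
- carriage (a joint): Position of the carriage along its rails, m, 0 = middle at the start, positive to the slide's left. Driven by the wheel alone: 60 mm per full turn (9.55 mm per rad), positive wheel turn moves it positive.
- carriage_center (a point): Centre of the top of the carriage, a dark steel block 66 x 76 mm, 52 mm above the table, with two strips that keep the plug in place; it slides left-right on two rods, 130 mm behind the wheel centre. y axis = along the rails, to the slide's left.
- lens_center (a point): Centre of the round magnifier: clear lens in a black ring of 90 mm outer diameter, hanging 165 mm above the table over the carriage's rails from the rear overhead rail. It hangs left or right of the middle, 45 to 70 mm off; a small cylindrical spot lamp (48 mm diameter) hangs on the other side. y axis = along the rails, to the slide's left.
- long_pliers: Pliers with blue handles, 164 x 58 x 15 mm, lying left of the console. Origin under the middle. Leave alone.
- screwdriver_blue: Screwdriver with blue handle, 186 mm long, 25 mm thick, lying right of the console. Origin under the middle. Leave alone.
- tool_battery: Dark green and black tool battery, 100 x 66 x 61 mm, standing on the table at the right. Origin under the middle. Leave alone.
- plug_center (a point): Centre of the loose grey-hooded plug (63 x 32 x 14 mm) that lies on the carriage, long way front to back, between two strips 37 mm apart and 9 mm high, and rides along with it. 7 mm above the carriage's top.
There are look-alikes about, which are no part of the job. What is shaped like the part that bears plug_center but purple or turquoise is not meant.

How it is judged:
On the way:
1. the handle is swung fully out and latched (past 1.4 rad) (value of joint handle above 1.4 rad), for 0.2 s.
At the end, for the whole second after the job is handed in: The carriage's centre stands within 8 mm of the magnifier's centre along the rails, at rest, and the handle is still swung out and latched (past 1.4 rad); the plug still lies in the carriage (centres within 20 mm) (y of carriage_center in the frame of lens_center between -0.008 and 0.008 m and value of joint handle above 1.4 rad and velocity of joint carriage between -0.005 and 0.005 m/s and distance between plug_center and carriage_center below 0.02 m); the robot touches nothing.
It fails at once if the hand or arm touches the carriage (contact force between any of the fingers, the arm and carriage above 1 N).
It fails at once if the pliers, screwdriver or tool battery are shifted by more than 30 mm (distance of any of long_pliers, screwdriver_blue, tool_battery from where it was at the start of the episode above 0.03 m).
It also fails if it takes over 54 s, if anything falls off the work surface, if the arm or the gripper's body presses on something with over 40 N, if the wrist force passes 120 N, or if a joint passes its speed limit or range.

## Working session

There is one attempt and no reset: what is moved stays moved. The work goes in short steps, Python scripts to look and compute and a tool call to move; the robot and the scene stay as the last step left them, time stands still between calls to the robot, and variables do not carry over. Pictures are saved under pics/ and viewed, at most 10 in all, crops included, and the job is handed in when it is done.

Besides the shell and the picture viewer there is one more tool, called as name(argument=value, ...) on one line, values as JSON. move_arm: Moves the arm, as the interface text tells. Its arguments: {"type":"object","properties":{"commands":{"type":"array"},"newtons":{"type":"number"}},"required":["commands"]}

```bash
ls; mkdir -p pics
cat > h.py <<'E'
import numpy as np, cv2
from scipy.spatial.transform import Rotation as R
from plant import telemetry, viewer, workorder, finder, manip
def cam(n):
    c=viewer.calibration(n); a=np.array(c["attitude"],float)
    M=a if a.shape==(3,3) else R.from_quat(a).as_matrix()
    return np.array(c["K"],float),np.array(c["position"],float),M
def ray(c,uv):
    K,p,M=c; x=np.linalg.solve(K,[uv[0]*560,uv[1]*420,1]); d=M@[x[0],-x[1],-x[2]]
    return p,d/np.linalg.norm(d)
def tri(rs):
    A=np.zeros((3,3));b=np.zeros(3)
    for p,d in rs:
        P=np.eye(3)-np.outer(d,d);A+=P;b+=P@p
    x=np.linalg.solve(A,b); return x,[np.linalg.norm((np.eye(3)-np.outer(d,d))@(x-p)) for p,d in rs]
def proj(c,X):
    K,p,M=c; q=M.T@(np.array(X)-p); q=K@[q[0],-q[1],-q[2]]; return q[:2]/q[2]
E
python3 - <<'E'
from h import *
print(viewer.calibration("scene"))
C={}
for n in("scene","top"):
    im=viewer.get_image(n);C[n]=cam(n);cv2.imwrite(f"pics/{n}0.png",im[:,:,::-1])
a=cv2.imread("pics/scene0.png");b=cv2.imread("pics/top0.png")
for t in["wheel_center","handle_hinge","grip","lens_center","carriage_center","plug_center","lamp_bar"]:
    rs=[]
    for n in C:
        l=finder.landmark_of(n,t)
        print(t,n,[(np.round(np.array(d["centre"])*[560,420],0),round(d["p"],2)) for d in l[:3]])
        if l: rs.append(ray(C[n],l[0]["centre"]))
    if len(rs)==2: print("   ",*tri(rs))
print(telemetry.get_state())
E
```

```text
pics
{'K': array([[501.0382235 ,   0.        , 275.63205796],
       [  0.        , 501.0382235 , 211.05643939],
       [  0.        ,   0.        ,   1.        ]]), 'position': array([0.03979014, 0.65613924, 0.90253803]), 'attitude': array([-0.15398261,  0.41727263,  0.8476959 , -0.28910996])}
wheel_center scene [(array([299., 266.]), 0.67)]
wheel_center top [(array([275., 256.]), 0.77), (array([267., 216.]), 0.16)]
    [ 0.53881969 -0.03619047  0.09569563] [np.float64(0.002050562945878091), np.float64(0.0020505629458779846)]
handle_hinge scene [(array([323., 281.]), 0.84)]
handle_hinge top [(array([276., 279.]), 0.91)]
    [ 0.46902792 -0.0330289   0.08979968] [np.float64(0.0027237630985277326), np.float64(0.0027237630985277096)]
grip scene [(array([250., 262.]), 0.54), (array([306., 266.]), 0.5)]
grip top [(array([274., 264.]), 0.48)]
    [0.56247076 0.00935732 0.12163079] [np.float64(0.062014721042185195), np.float64(0.0620147210421851)]
lens_center scene [(array([236., 239.]), 0.57), (array([304., 267.]), 0.31)]
lens_center top [(array([246., 214.]), 0.61)]
    [0.66446782 0.035
[... 855 characters left out ...]
 0.8, 'joint_positions': array([-1.35783046e+00,  1.15960822e-01,  1.44161589e+00,  1.99447048e-05,
        1.58400578e+00, -3.77940454e-02]), 'dq': array([-0.00104645,  0.00087779, -0.00143494,  0.00070661,  0.00017913,
       -0.0001575 ]), 'joint_torque': array([ 6.25693028e-04, -7.20964265e+01, -6.22721100e+01,  7.79299974e-02,
        1.83415372e-02,  4.27175360e-05]), 'tool_pos': array([ 0.16749058, -0.65388235,  0.40476269]), 'orientation': array([9.92150208e-01, 1.25051845e-01, 1.03776709e-05, 4.18878421e-06]), 'contact_force': array([ 0.31631964, -0.8362498 ,  0.6391554 ]), 'moment': array([0.01363682, 0.00947371, 0.01182213]), 'finger_force': 0.0, 'grip_width': 0.09303241171713912}
```

Run:
```python
import cv2,numpy as np
a=cv2.imread("pics/scene0.png");b=cv2.imread("pics/top0.png")
a=cv2.resize(a[140:350,140:420],None,fx=1.43,fy=1.43);b=cv2.resize(b[140:350,140:420],None,fx=1.43,fy=1.43)
a=cv2.resize(a,(400,300));b=cv2.resize(b,(400,300))
a0=cv2.resize(cv2.imread("pics/scene0.png"),(400,300));b0=cv2.resize(cv2.imread("pics/top0.png"),(400,300))
cv2.imwrite("pics/m0.png",np.vstack([np.hstack([a,b]),np.hstack([a0,b0])]))
```

```text
(no output)
```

View pics/m0.png

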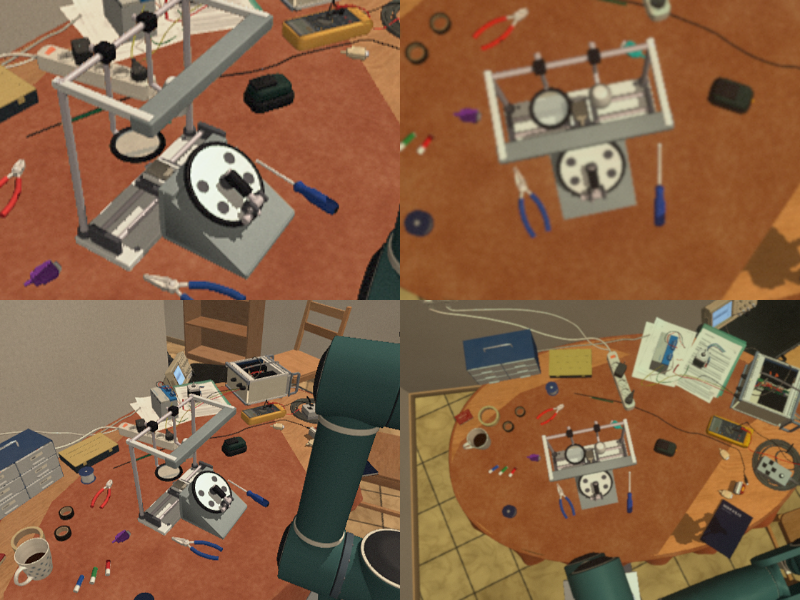

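The pictures show the slide with the wheel at scene (299,266) and top (275,256). The black-ringed lens hangs left of middle at top (246,214), and the smaller, paler spot lamp is on the right at about top (281,208). The purple and turquoise plugs are look-alikes; the grey plug on the carriage sits at top (264,217). Next I need the slide's yaw.

Run:
```python
from h import *
g=cv2.imread("pics/top0.png",0);c=cam("top")
def onz(u,v,z):
    p,d=ray(c,(u/560,v/420)); return p+d*(z-p[2])/d[2]
L=cv2.createLineSegmentDetector().detect(g)[0][:,0]
for u,v,a,b in L:
    if np.hypot(a-u,b-v)>30 and 200<u<340 and 160<v<270 and 200<a<340:
        P,Q=onz(u,v,.3),onz(a,b,.3);d=Q-P
        print(np.round([u,v,a,b]),np.round(np.degrees(np.arctan2(-d[0],d[1]))%180,1),np.round(P,3),np.round(Q,3),)
print(cam("wrist")[1])
W=np.array([.539,-.036,.096])
for n in("scene","top"): print(n,c[1])
```

```text
[331. 226. 317. 166.] 94.8 [ 0.576 -0.194  0.3  ] [ 0.747 -0.179  0.3  ]
[213. 238. 206. 205.] 96.0 [0.582 0.122 0.3  ] [0.674 0.131 0.3  ]
[316. 188. 325. 225.] 94.7 [ 0.686 -0.17   0.3  ] [ 0.579 -0.179  0.3  ]
[294. 236. 331. 228.] 6.1 [ 0.561 -0.094  0.3  ] [ 0.572 -0.193  0.3  ]
[ 0.23868475 -0.63389863  0.3845748 ]
scene [ 0.34353744 -0.04103713  1.68946038]
top [ 0.34353744 -0.04103713  1.68946038]
```

```bash
cat >> h.py <<'E'
def frame(psi_deg):
    p=np.radians(psi_deg);s,c=np.sin(np.radians(35)),np.cos(np.radians(35))
    f=np.array([np.cos(p),np.sin(p),0]);z=np.array([0,0,1.])
    x=c*f+s*z;n=-s*f+c*z;y=np.cross(n,x); return np.c_[x,y,n]   # wheel axes
def tcp(C,W,g):  # TCP pose with grasp point at wheel coords g
    T=np.c_[W[:,0],-W[:,1],-W[:,2]]
    return C+W@np.array(g)-T[:,2]*.167,T
def rel(P,T):
    s=telemetry.get_state();R0=R.from_quat(s["orientation"]);
    print("t",round(s["t"],2),"shift cm",np.round(R0.inv().apply(P-s["tool_pos"])*100,2),"rotvec deg",np.round((R0.inv()*R.from_matrix(T)).as_rotvec(degrees=True),2))
C=np.array([.539,-.036,.096]);PSI=5.5
E
python3 - <<'E'
from h import *
P,T=tcp(C,frame(PSI),[-.005,0,.125]);print(P);rel(P,T)
E
```

```text
[ 0.36820984 -0.05244522  0.33232451]
t 0.8 shift cm [ 34.37 -53.28   7.24] rotvec deg [-2.71 34.93  8.59]
```

move_arm(commands=[{"x": 2.1, "y": -3.3, "z": 0, "rx": 0, "ry": 2, "rz": 0.5}, {"x": 4.3, "y": -6.6, "z": 0, "ry": 4, "rz": 1}, {"x": 6.4, "y": -10, "z": 0, "ry": 6, "rz": 1.5}, {"x": 8.6, "y": -13.3, "z": 0, "ry": 8, "rz": 2}, {"x": 10.7, "y": -16.6, "z": 0, "ry": 10, "rz": 2.5}])

```text
validation failed for argument at $.co...
```

Run:
```python
from h import *
P,T=tcp(C,frame(PSI),[-.005,0,.125]);print(P);rel(P,T);print(telemetry.get_state()["joint_positions"])
```

```text
[ 0.36820984 -0.05244522  0.33232451]
t 0.8 shift cm [ 34.37 -53.28   7.24] rotvec deg [-2.71 34.93  8.59]
[-1.35783046e+00  1.15960822e-01  1.44161589e+00  1.99447048e-05
  1.58400578e+00 -3.77940454e-02]
```

move_arm(commands=[{"rx": 0, "ry": 2, "rz": 0.5, "x": 2.1, "y": -3.3, "z": 0, "claw": 9.3}, {"rx": 0, "ry": 4, "rz": 1, "x": 4.3, "y": -6.6, "z": 0, "claw": 9.3}, {"rx": 0, "ry": 6, "rz": 1.5, "x": 6.4, "y": -10, "z": 0, "claw": 9.3}, {"rx": 0, "ry": 8, "rz": 2, "x": 8.6, "y": -13.3, "z": 0, "claw": 9.3}, {"rx": 0, "ry": 10, "rz": 2.5, "x": 10.7, "y": -16.6, "z": 0, "claw": 9.3}])

```text
t: 1.22
tool_pos: [0.2303, -0.4648, 0.4046]
orientation: [0.991, 0.103, 0.087, -0.011]
contact_force: [-0.3, -1.4, 1.5]
grip_width: 0.0929
finger_force: 0.0
```

Run:
```python
from h import *
P,T=tcp(C,frame(PSI),[-.005,0,.125]);print(P);rel(P,T);print(telemetry.get_state()["joint_positions"])
```

```text
[ 0.36820984 -0.05244522  0.33232451]
t 1.22 shift cm [ 20.33 -37.49  11.12] rotvec deg [-2.67 24.89  5.82]
[-1.19899915 -0.23812863  1.78302335  0.17452256  1.57149907  0.16774067]
```

move_arm(commands=[{"rx": 0, "ry": 3, "rz": 0.7, "x": 1.8, "y": -3.5, "z": 0.5, "claw": 9.3}, {"rx": 0, "ry": 6, "rz": 1.4, "x": 3.6, "y": -7, "z": 1, "claw": 9.3}, {"rx": -1, "ry": 9, "rz": 2.1, "x": 5.4, "y": -10.5, "z": 1.5, "claw": 9.3}, {"rx": -1, "ry": 12, "rz": 2.8, "x": 7.2, "y": -14, "z": 2, "claw": 9.3}, {"rx": -1, "ry": 15, "rz": 3.5, "x": 9, "y": -17.5, "z": 2.5, "claw": 9.3}])

```text
t: 1.63
tool_pos: [0.2848, -0.2743, 0.3963]
orientation: [0.974, 0.069, 0.217, -0.018]
contact_force: [1.6, -0.1, 0.2]
grip_width: 0.0933
finger_force: 0.0
```

Run:
```python
from h import *
P,T=tcp(C,frame(PSI),[-.005,0,.125]);print(P);rel(P,T);print(telemetry.get_state()["joint_positions"])
```

```text
[ 0.36820984 -0.05244522  0.33232451]
t 1.63 shift cm [  7.56 -20.74  10.76] rotvec deg [-1.64  9.85  2.16]
[-0.94328864 -0.59741102  2.06346189  0.39023556  1.47304166  0.48729142]
```

```bash
cat >> h.py <<'E'
def chain(q):
    y=lambda a:R.from_euler('y',a); r1=R.from_euler('z',q[0]);s=q[1]+q[2]+q[3]
    ez=[0,0,1.]
    return [np.array(ez),(r1*y(q[1])).apply(ez),(r1*y(q[1]+q[2])).apply(ez),r1.apply([0,1,0]),(r1*y(s)).apply(ez)],(r1*y(s))
def tdir(q,sg): 
    r=chain(q)[1]; return r.apply([np.sin(q[4]),sg*np.cos(q[4]),0])
E
cat > fit.py <<'E'
from h import *
from scipy.optimize import least_squares
D=[([-1.35783046,.115960822,1.44161589,2e-5,1.58400578,-.0377940454],[.16749058,-.65388235,.40476269],[.992150208,.125051845,1e-5,0]),
([-1.19899915,-.23812863,1.78302335,.17452256,1.57149907,.16774067],[.2303,-.4648,.4046],[.991,.103,.087,-.011]),
([-.94328864,-.59741102,2.06346189,.39023556,1.47304166,.48729142],[.2848,-.2743,.3963],[.974,.069,.217,-.018])]
A=[];b=[]
for q,p,o in D:
    z=R.from_quat(o).as_matrix()[:,2];A.append(np.c_[tuple(chain(q)[0])+(z,)]);b+=list(p)
    print(z,tdir(q,1),tdir(q,-1))
A=np.vstack(A);x,res,rk,sv=np.linalg.lstsq(A,b,rcond=1e-3);print(np.round(x,4),A@x-b,rk,sv)
sg=1 if np.linalg.norm(tdir(D[2][0],1)-z)<np.linalg.norm(tdir(D[2][0],-1)-z) else -1
for g in([-.005,0,.125],[-.005,0,.07],[-.005,0,.025],[-.055,0,.07],[.055,0,.07],[0,.055,.07],[0,-.055,.07]):
    P,T=tcp(C,frame(PSI),g)
    f=lambda q:np.r_[np.c_[tuple(chain(q)[0])+(tdir(q,sg),)]@x-P,.3*(tdir(q,sg)-T[:,2])]
    r=least_squares(f,[-.6,-.6,2.1,.6,1.45]);print(g,np.round(r.x,2),r.cost)
E
python3 fit.py
```

```text
[ 1.98430042e-05  2.50103690e-06 -1.00000000e+00] [-0.01012111 -0.01569178 -0.99982565] [ 0.0157002  -0.01010805 -0.99982565]
[ 0.17010336  0.03970891 -0.98462584] [-0.05444873  0.13770205 -0.98897598] [-0.05313928  0.13821265 -0.98897598]
[ 0.41987511  0.06495479 -0.90525453] [-0.08555664  0.28419063 -0.9549428 ] [-0.2435682   0.16958415 -0.9549428 ]
[0.0684 0.4494 0.6177 0.0252 0.0041 0.1181] [-0.00045404  0.00072769  0.00015852  0.00055563 -0.00163164 -0.00035557
 -0.0002522   0.00096951  0.00019705] 6 [3.01100638 2.37773132 1.74611798 0.38949563 0.22934189 0.16432223]
[-0.005, 0, 0.125] [-0.28 -0.78  2.29 -0.52  1.36] 1.7416219153832774e-29
[-0.005, 0, 0.07] [-0.24 -0.68  2.31 -0.64  1.38] 8.354988804943156e-29
[-0.005, 0, 0.025] [-0.22 -0.6   2.32 -0.74  1.39] 1.0762581692655577e-27
[-0.055, 0, 0.07] [-0.29 -0.81  2.42 -0.62  1.35] 8.570271974502807e-30
[0.055, 0, 0.07] [-0.2  -0.55  2.18 -0.65  1.4 ] 8.288907399286234e-28
[0, 0.055, 0.07] [-0.08 -0.7   2.32 -0.65  1.47] 1.1782352466966995e-25
[0, -0.055, 0.07] [-0.38 -0.62  2.27 -0.64  1.3 ] 9.386085566681021e-17
```

```bash
cat > fit.py <<'E'
from h import *
from scipy.optimize import least_squares
Y=lambda a:R.from_euler('y',a); Z=lambda a:R.from_euler('z',a); ez=[0,0,1.]
def rot(q): return Z(q[0])*Y(q[1]+q[2])*Z(q[3])*Y(q[4])*Z(q[5])
def basis(q):
    r=Z(q[0]);return np.c_[np.array(ez),r.apply([1,0,0]),(r*Y(q[1])).apply(ez),(r*Y(q[1]+q[2])).apply(ez),rot(q).apply(ez)]
D=[([-1.35783046,.115960822,1.44161589,2e-5,1.58400578,-.0377940454],[.16749058,-.65388235,.40476269],[.992150208,.125051845,1e-5,0]),
([-1.19899915,-.23812863,1.78302335,.17452256,1.57149907,.16774067],[.2303,-.4648,.4046],[.991,.103,.087,-.011]),
([-.94328864,-.59741102,2.06346189,.39023556,1.47304166,.48729142],[.2848,-.2743,.3963],[.974,.069,.217,-.018])]
A=[];b=[];off=[]
for q,p,o in D:
    A.append(basis(q));b+=list(p);off.append((rot(q).inv()*R.from_quat(o)).as_rotvec());
A=np.vstack(A);x,res,rk,sv=np.linalg.lstsq(A,b,rcond=1e-3)
if __name__=="__main__":print(np.round(off,3),np.round(x,4),A@x-b,rk,sv)
def ik(P,T,q0):
    O=R.from_rotvec(off[0]);f=lambda q:np.r_[basis(q)@x-P,.3*(R.from_matrix(T).inv()*rot(q)*O).as_rotvec()]
    return least_squares(f,q0)
if __name__=="__main__":
  q=D[2][0]
  for g in([-.005,0,.125],[-.005,0,.07],[-.005,0,.025],[-.055,0,.07],[.055,0,.07],[0,.055,.07],[0,-.055,.07]):
    r=ik(*tcp(C,frame(PSI),g),q);q=r.x;print(g,np.round(r.x,2),r.cost)
E
python3 fit.py
```

```text
[[ 0.000e+00  0.000e+00  1.571e+00]
 [ 0.000e+00 -1.000e-03  1.570e+00]
 [-0.000e+00 -1.000e-03  1.571e+00]] [0.1247 0.0552 0.472  0.5659 0.1964] [-2.46855782e-02 -6.48422624e-03 -1.41781181e-04 -1.16465853e-02
 -2.07881245e-03  9.13630066e-05  4.62254732e-03  1.90232523e-03
  5.04181744e-05] 5 [2.96376396 2.44183554 0.39041737 0.31427235 0.04847235]
[-0.005, 0, 0.125] [-0.24 -0.85  2.32  0.22  1.1   1.19] 3.020670815762722e-27
[-0.005, 0, 0.07] [-0.21 -0.77  2.37  0.21  0.96  1.2 ] 1.3360233090646942e-18
[-0.005, 0, 0.025] [-0.18 -0.68  2.39  0.21  0.85  1.2 ] 4.7952004321724306e-20
[-0.055, 0, 0.07] [-0.25 -0.89  2.46  0.24  1.    1.15] 1.4144769190532858e-16
[0.055, 0, 0.07] [-0.16 -0.63  2.24  0.18  0.94  1.25] 6.388906846470673e-26
[0, 0.055, 0.07] [-0.02 -0.79  2.37  0.08  0.95  1.43] 6.981144959794066e-17
[0, -0.055, 0.07] [-0.37 -0.69  2.33  0.32  0.97  1.  ] 5.205511472145493e-24
```

```bash
sed -i 's/return np.c_\[np.array(ez),/return np.c_[np.array(ez),r.apply([0,1,0]),/' fit.py; python3 fit.py
```

```text
[[ 0.000e+00  0.000e+00  1.571e+00]
 [ 0.000e+00 -1.000e-03  1.570e+00]
 [-0.000e+00 -1.000e-03  1.571e+00]] [0.0684 0.0252 0.0185 0.4495 0.6032 0.118 ] [-4.93809819e-04  7.46504907e-04  3.66426806e-05  5.84120366e-04
 -1.60525003e-03  1.19790812e-05 -2.18492691e-04  9.20925619e-04
 -4.86217617e-05] 6 [2.96660636 2.44223663 1.74643137 0.36787209 0.2169026  0.04824791]
[-0.005, 0, 0.125] [-0.28 -0.78  2.28  0.24  1.07  1.15] 1.1831897501117524e-29
[-0.005, 0, 0.07] [-0.24 -0.69  2.31  0.24  0.95  1.15] 2.6745934156389766e-19
[-0.005, 0, 0.025] [-0.22 -0.6   2.32  0.24  0.84  1.15] 6.666585382292439e-21
[-0.055, 0, 0.07] [-0.29 -0.81  2.42  0.26  0.97  1.1 ] 1.1277596223468953e-16
[0.055, 0, 0.07] [-0.2  -0.56  2.18  0.21  0.94  1.2 ] 4.343065114367348e-27
[0, 0.055, 0.07] [-0.08 -0.7   2.32  0.12  0.93  1.35] 2.1800910501040296e-17
[0, -0.055, 0.07] [-0.38 -0.62  2.27  0.33  0.96  0.98] 9.554688166051653e-26
```

```bash
cat >> h.py <<'E'
def tcp(C,W,g,lean=31):  # lean from vertical; grasp point at wheel coords g
    T=np.c_[W[:,0],-W[:,1],-W[:,2]]@R.from_euler('y',lean-35,degrees=True).as_matrix()
    return C+W@np.array(g)-T[:,2]*.167,T
E
python3 - <<'E'
from fit import *
P,T=tcp(C,frame(PSI),[-.005,0,.105]);print(P,T[:,2]);rel(P,T)
q=D[2][0]
for g in([-.005,0,.105],[-.005,0,.025],[-.055,0,.07],[-.055,0,.15],[.055,0,.07],[0,.055,.07],[0,-.055,.07]):
    r=ik(*tcp(C,frame(PSI),g),q);q=r.x;print(g,np.round(r.x,2),r.cost)
E
```

```text
[ 0.38935946 -0.05040875  0.32229002] [ 0.51266694  0.04936421 -0.8571673 ]
t 1.63 shift cm [  9.05 -20.63  12.57] rotvec deg [-1.56  5.85  2.21]
[-0.005, 0, 0.105] [-0.24 -0.7   2.25  0.2   1.08  1.18] 6.3175998744641e-29
[-0.005, 0, 0.025] [-0.2  -0.56  2.28  0.19  0.91  1.19] 3.7165100281475243e-17
[-0.055, 0, 0.07] [-0.27 -0.76  2.38  0.22  1.02  1.14] 5.676663470540957e-17
[-0.055, 0, 0.15] [-0.33 -0.89  2.33  0.23  1.21  1.12] 3.300087706046526e-16
[0.055, 0, 0.07] [-0.19 -0.51  2.14  0.17  1.    1.23] 1.3197324246681627e-22
[0, 0.055, 0.07] [-0.07 -0.66  2.27  0.1   0.99  1.37] 1.2065121414912058e-17
[0, -0.055, 0.07] [-0.36 -0.58  2.23  0.27  1.02  1.03] 8.555272240696584e-27
```

move_arm(commands=[{"rx": 0, "ry": 1, "rz": 0.3, "x": 1.2, "y": -2.8, "z": 1.5, "claw": 9.3}, {"rx": -0.4, "ry": 2, "rz": 0.6, "x": 2.4, "y": -5.5, "z": 3, "claw": 9.3}, {"rx": -0.6, "ry": 3, "rz": 0.9, "x": 3.6, "y": -8.2, "z": 4.5, "claw": 9.3}, {"rx": -0.8, "ry": 4, "rz": 1.2, "x": 4.8, "y": -11, "z": 6, "claw": 9.3}, {"rx": -1, "ry": 5, "rz": 1.5, "x": 6, "y": -13.8, "z": 7.5, "claw": 9.3}])

```text
t: 2.05
tool_pos: [0.3502, -0.1254, 0.3545]
orientation: [0.964, 0.054, 0.259, -0.015]
contact_force: [0.1, -1.5, -0.3]
grip_width: 0.0931
finger_force: 0.0
```

Run:
```python
from h import *
P,T=tcp(C,frame(PSI),[-.005,0,.105]);print(P);rel(P,T);print(telemetry.get_state()["joint_positions"])
```

```text
[ 0.38935946 -0.05040875  0.32229002]
t 2.05 shift cm [ 2.47 -7.01  5.17] rotvec deg [-0.55  0.89  0.75]
[-0.50411853 -0.72641445  2.20859116  0.31349384  1.23411284  0.91504531]
```

move_arm(commands=[{"rx": -0.1, "ry": 0.2, "rz": 0.2, "x": 0.6, "y": -1.8, "z": 1.3, "claw": 9.3}, {"rx": -0.3, "ry": 0.5, "rz": 0.4, "x": 1.2, "y": -3.5, "z": 2.6, "claw": 9.3}, {"rx": -0.5, "ry": 0.8, "rz": 0.6, "x": 1.9, "y": -5.3, "z": 3.9, "claw": 9.3}, {"rx": -0.5, "ry": 0.9, "rz": 0.7, "x": 2.5, "y": -7, "z": 5.2, "claw": 9.3}, {"rx": -0.5, "ry": 0.9, "rz": 0.7, "x": 2.5, "y": -7, "z": 5.2, "claw": 9.3}])

```text
t: 2.47
tool_pos: [0.3903, -0.0496, 0.3206]
orientation: [0.963, 0.048, 0.265, -0.014]
contact_force: [-1.2, -0.8, -1.5]
grip_width: 0.0933
finger_force: 0.0
```

Run:
```python
from h import *
c=cam("wrist");im=viewer.get_image("wrist");cv2.imwrite("pics/w1.png",im[:,:,::-1])
W=frame(PSI)
for t,h in[("wheel_center",[0,0,0]),("handle_hinge",[-.055,0,.02]),("grip",[-.005,0,.02]),("lens_center",0),("carriage_center",0),("plug_center",0)]:
    l=finder.landmark_of("wrist",t)
    print(t,[(np.round(np.array(d["centre"])*[560,420],0),round(d["p"],2)) for d in l[:3]], np.round(proj(c,C+W@h)) if h else "")
    if l and h:
        p,d=ray(c,l[0]["centre"]);q=W.T@(p-C);e=W.T@d; X=q+e*(h[2]-q[2])/e[2];print("   wheel coords",np.round(X,4))
P,T=tcp(C,frame(PSI),[-.005,0,.025]);rel(P,T)
```

```text
wheel_center [(array([274., 204.]), 0.79)] [288. 203.]
   wheel coords [-0.0011  0.0111  0.    ]
handle_hinge [(array([275., 281.]), 0.66)] [288. 277.]
   wheel coords [-0.059   0.0106  0.02  ]
grip [(array([277., 223.]), 0.61)] [288. 218.]
   wheel coords [-0.0093  0.0081  0.02  ]
lens_center [] 
carriage_center [] 
plug_center [(array([281.,  93.]), 0.96), (array([79., 77.]), 0.89), (array([401.,  34.]), 0.75)] 
t 2.82 shift cm [ 0.56 -0.22  8.01] rotvec deg [-0.04  0.09  0.01]
```

View pics/w1.png

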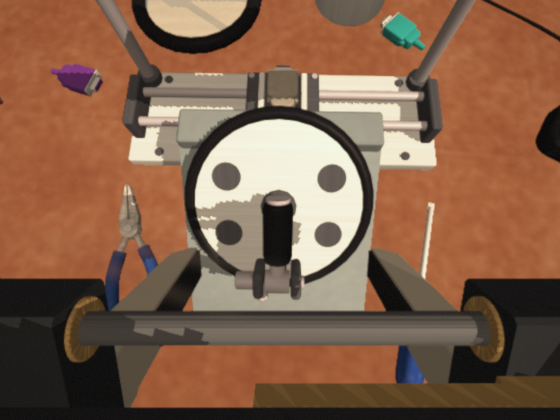

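The wrist picture shows the folded handle from the hinge at (278,280) up to its end at (278,198). The wheel rim spans columns 185–373 and rows 107–285. The grey plug at (281,93) is on the carriage; the purple one (79,77) and turquoise one (401,34) are decoys. My estimate is about 7 mm off sideways, so I'm refining the wheel centre.

Run:
```python
from h import *
from scipy.optimize import least_squares
import itertools
cw=cam("wrist");cs=cam("scene");ct=cam("top")
O=[(cs,"c",299,266),(ct,"c",275,256),(cw,"c",274,204),(cs,"h",323,281),(ct,"h",276,279),(cw,"h",276,281),(ct,"g",274,264),(cw,"g",278,223),
(cw,"L",185,198),(cw,"R",373,198),(cw,"T",279,107)]
loc=dict(c=[0,0,0],h=[-.055,0,.02],g=[-.005,0,.02],L=[0,.07,0],R=[0,-.07,0],T=[.07,0,0])
def f(v,raw=False):
    W=frame(v[3]);r=[]
    for c,k,u,w in O:
        s=1 if c is cw else .7  # px -> weight
        r.append((proj(c,v[:3]+W@loc[k])-[u,w]))
    r=np.array(r); return r if raw else r.ravel()
r=least_squares(f,[.539,-.036,.096,5],loss="soft_l1",f_scale=2,x_scale=[.01,.01,.01,1]);print(np.round(r.x,4));print([(o[1],*np.round(e,1)) for o,e in zip(O,f(r.x,True))])
```

```text
[ 0.5338 -0.0324  0.1096  4.2102]
[('c', np.float64(-0.1), np.float64(-3.1)), ('c', np.float64(-1.0), np.float64(1.4)), ('c', np.float64(3.6), np.float64(-0.1)), ('h', np.float64(-2.9), np.float64(-3.9)), ('h', np.float64(1.7), np.float64(-2.7)), ('h', np.float64(-0.1), np.float64(0.3)), ('g', np.float64(1.0), np.float64(-2.0)), ('g', np.float64(-1.3), np.float64(-3.6)), ('L', np.float64(0.4), np.float64(3.8)), ('R', np.float64(-2.8), np.float64(8.0)), ('T', np.float64(-0.0), np.float64(-0.5))]
```

Run:
```python
from h import *
from scipy.optimize import least_squares
cw=cam("wrist");cs=cam("scene");ct=cam("top")
O=[(cs,"c",299,266),(ct,"c",275,256),(cw,"c",276,201),(cs,"h",323,281),(ct,"h",276,279),(cw,"h",277,281),(ct,"g",274,264),(cw,"g",278,223),
(cw,"L",185,198),(cw,"R",373,198),(cw,"T",279,107),(cw,"B",279,285)]
def f(v,raw=False):
    a=v[4];loc=dict(c=[0,0,0],h=[-.055,0,.02],g=[-.005,0,.02],L=[0,a,0],R=[0,-a,0],T=[a,0,0],B=[-a,0,0])
    W=frame(v[3]);r=[]
    for c,k,u,w in O:
        e=proj(c,v[:3]+W@loc[k])-[u,w]
        if k in"LR": e[1]=0
        if k in"TB":e[0]=0
        r.append(e)
    r=np.array(r); return r if raw else r.ravel()
r=least_squares(f,[.539,-.036,.096,5,.07],loss="soft_l1",f_scale=2,x_scale=[.01,.01,.01,1,.01]);print(np.round(r.x,4));print([(o[1],*np.round(e,1).tolist()) for o,e in zip(O,f(r.x,True))])
J=r.jac;print(np.sqrt(np.diag(np.linalg.inv(J.T@J)))*2)
```

```text
[ 0.5347 -0.0326  0.1017  4.257   0.0731]
[('c', -0.4, -0.9), ('c', -0.9, 1.4), ('c', 2.3, 4.7), ('h', -3.3, -1.7), ('h', 1.8, -2.8), ('h', -0.4, -0.3), ('g', 1.0, -2.1), ('g', -0.6, -2.2), ('L', -0.1, 0.0), ('R', -1.0, 0.0), ('T', 0.0, 0.2), ('B', 0.0, 1.8)]
[1.38471768e-03 9.15207632e-04 4.99745109e-03 1.78257745e+00
 1.84823667e-03]
```

```bash
echo 'C=np.array([.535,-.0326,.102]);PSI=4.5' >>h.py
python3 - <<'E'
from h import *
P,T=tcp(C,frame(PSI),[-.008,0,.028]);rel(P,T)
E
```

```text
t 2.82 shift cm [ 0.24 -0.79  7.03] rotvec deg [-0.55  0.09  0.87]
```

move_arm(commands=[{"rx": -0.5, "ry": 0, "rz": 0.9, "x": 0.2, "y": -0.8, "z": 2, "claw": 9.3}, {"rx": -0.5, "ry": 0, "rz": 0.9, "x": 0.2, "y": -0.8, "z": 4, "claw": 7}, {"rx": -0.5, "ry": 0, "rz": 0.9, "x": 0.2, "y": -0.8, "z": 5.5, "claw": 6}, {"rx": -0.5, "ry": 0, "rz": 0.9, "x": 0.2, "y": -0.8, "z": 6.2, "claw": 6}, {"rx": -0.5, "ry": 0, "rz": 0.9, "x": 0.2, "y": -0.8, "z": 6.6, "claw": 6}])

```text
t: 3.23
tool_pos: [0.4244, -0.0409, 0.2658]
orientation: [0.963, 0.038, 0.265, -0.011]
contact_force: [0.1, 0.0, -0.2]
grip_width: 0.071
finger_force: 0.0
```

Run:
```python
from h import *
im=viewer.get_image("wrist");cv2.imwrite("pics/w2.png",im[:,:,::-1])
s=telemetry.get_state();print(s["contact_force"],s["grip_width"]);P,T=tcp(C,frame(PSI),[-.008,0,.028]);rel(P,T)
for t in("grip","handle_hinge"):print(t,[(np.round(np.array(d["centre"])*[560,420],0),round(d["p"],2)) for d in finder.landmark_of("wrist",t)[:2]])
T0=R.from_quat(s["orientation"]).as_matrix();g=s["tool_pos"]+T0[:,2]*.167;c=cam("wrist");print(proj(c,g),proj(c,g+T0[:,1]*.03),proj(c,g-T0[:,1]*.03))
```

```text
[-0.14662994  0.17806891 -1.46943444] 0.06724444536818604
t 3.28 shift cm [0.07 0.05 0.31] rotvec deg [-0.1   0.19 -0.02]
grip [(array([281., 261.]), 0.97)]
handle_hinge [(array([282., 336.]), 0.76)]
[286.93077512 277.21997156] [346.40038295 277.2707375 ] [227.45260891 277.16919831]
```

View pics/w2.png

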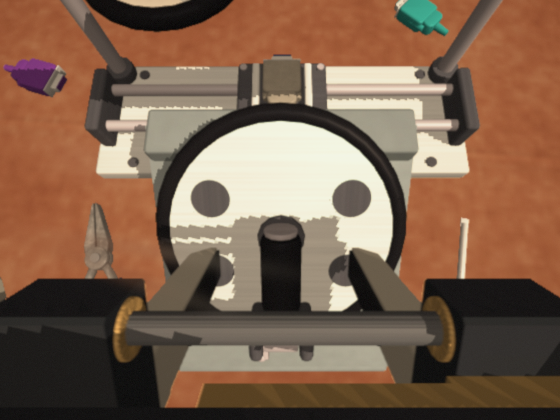

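The handle is between the fingers, its axis at column 281 against the grasp point's 287 (about 3 mm to the side), with its free end at row 228. I'll correct for that, go 3 mm deeper and close.

move_arm(commands=[{"rx": 0, "ry": 0, "rz": 0, "x": 0.4, "y": -0.3, "z": 0.3, "claw": 5}, {"rx": 0, "ry": 0, "rz": 0, "x": 0.4, "y": -0.3, "z": 0.3, "claw": 1.5}, {"rx": 0, "ry": 0, "rz": 0, "x": 0.4, "y": -0.3, "z": 0.3, "claw": 1.5}, {"rx": 0, "ry": 0, "rz": 0, "x": 0.4, "y": -0.3, "z": 0.3, "claw": 1.5}, {"rx": 0, "ry": 0, "rz": 0, "x": 0.4, "y": -0.3, "z": 0.3, "claw": 1.5}], newtons=20)

```text
t: 3.8
tool_pos: [0.429, -0.0371, 0.2662]
orientation: [0.963, 0.038, 0.266, -0.011]
contact_force: [0.1, 0.2, -0.2]
grip_width: 0.0312
finger_force: 0.0
```

move_arm(commands=[{"rx": 0, "ry": 0, "rz": 0, "x": 0, "y": 0, "z": 0, "claw": 1.5}, {"rx": 0, "ry": 0, "rz": 0, "x": 0, "y": 0, "z": 0, "claw": 1.5}, {"rx": 0, "ry": 0, "rz": 0, "x": 0, "y": 0, "z": 0, "claw": 1.5}], newtons=20)

```text
t: 4.05
tool_pos: [0.4291, -0.0375, 0.2663]
orientation: [0.963, 0.038, 0.266, -0.01]
contact_force: [1.2, -7.5, -0.9]
grip_width: 0.0211
finger_force: 20.0
```

move_arm(commands=[{"rx": 0, "ry": 0, "rz": 0, "x": -0.13, "y": 0, "z": -0.81, "claw": 1.5}, {"rx": 0, "ry": 0, "rz": 0, "x": -0.39, "y": 0, "z": -1.59, "claw": 1.5}, {"rx": 0, "ry": 0, "rz": 0, "x": -0.79, "y": 0, "z": -2.3, "claw": 1.5}, {"rx": 0, "ry": 0, "rz": 0, "x": -1.31, "y": 0, "z": -2.94, "claw": 1.5}, {"rx": 0, "ry": 0, "rz": 0, "x": -1.93, "y": 0, "z": -3.48, "claw": 1.5}], newtons=25)

```text
t: 4.47
tool_pos: [0.3946, -0.0403, 0.2865]
orientation: [0.963, 0.038, 0.267, -0.01]
contact_force: [10.8, -4.5, -4.7]
grip_width: 0.0212
finger_force: 25.0
```

Run:
```python
from h import *
s=telemetry.get_state();T=R.from_quat(s["orientation"]).as_matrix()
g=s["tool_pos"]+T[:,2]*.167;W=frame(PSI);print("grasp wheel",W.T@(g-C),"F wheel",W.T@s["contact_force"],s["grip_width"],s["joint_positions"])
im=viewer.get_image("wrist");cv2.imwrite("pics/w3.png",im[:,:,::-1])
```

```text
grasp wheel [-0.02107969  0.00337299  0.06515144] F wheel [ 5.78816204 -5.37210811 -9.82480268] 0.021222897039501327 [-0.2090347  -0.64773553  2.2778527   0.1748594   0.99634567  1.22605206]
```

View pics/w3.png

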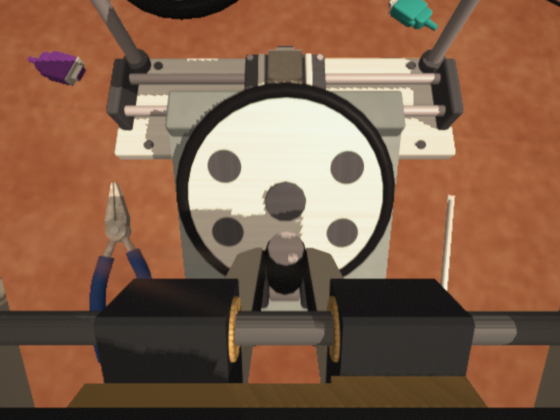

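The handle is about 50° up between the fingers, its end at (287,250), and the gripper is still holding. I'll carry on through the catch to the stop.

move_arm(commands=[{"rx": 0, "ry": 0, "rz": 0, "x": -0.7, "y": 0, "z": -0.42, "claw": 1.5}, {"rx": 0, "ry": 0, "rz": 0, "x": -1.47, "y": 0, "z": -0.72, "claw": 1.5}, {"rx": 0, "ry": 0, "rz": 0, "x": -2.27, "y": 0, "z": -0.88, "claw": 1.5}, {"rx": 0, "ry": 0, "rz": 0, "x": -3.1, "y": 0, "z": -0.89, "claw": 1.5}, {"rx": 0, "ry": 0, "rz": 0, "x": -3.5, "y": 0, "z": -0.84, "claw": 1.5}], newtons=25)

```text
t: 4.93
tool_pos: [0.36, -0.0428, 0.2756]
orientation: [0.963, 0.038, 0.267, -0.011]
contact_force: [-1.6, -1.0, 0.0]
grip_width: 0.0153
finger_force: 1.3
```

```bash
cat > st.py <<'E'
from h import *
s=telemetry.get_state();T=R.from_quat(s["orientation"]).as_matrix()
g=s["tool_pos"]+T[:,2]*.167;W=frame(PSI);print(round(s["t"],2),"grasp wheel",np.round(W.T@(g-C),4),"F wheel",np.round(W.T@s["contact_force"],1),s["grip_width"],np.round(s["joint_positions"],2),"M",np.round(W.T@s["moment"],2))
E
python3 st.py
```

```text
4.93 grasp wheel [-0.0559  0.0038  0.0761] F wheel [-1.3 -0.9  1. ] 0.015293664187383298 [-0.24 -0.75  2.35  0.19  1.04  1.2 ] M [-0.21  0.5   0.01]
```

Run:
```python
from h import *
a=viewer.get_image("wrist");b=viewer.get_image("scene")
s=viewer.calibration("scene")
b=cv2.resize(b[190:330,200:400],(560,392))
cv2.imwrite("pics/m4.png",cv2.resize(np.vstack([a,b])[:,:,::-1],(414,600)))
```

```text
(no output)
```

View pics/m4.png

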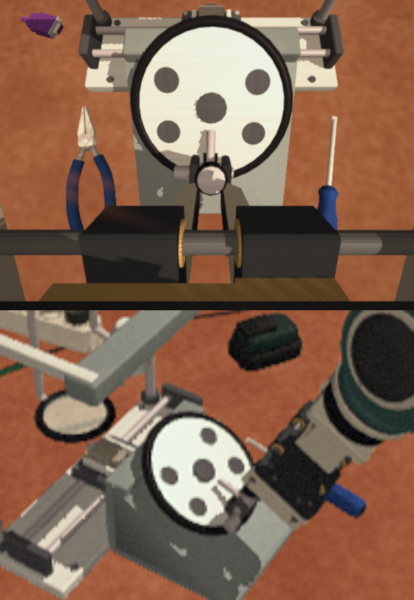

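The handle now points towards the camera, its end cap seen end-on at about (210,180) in the wrist panel, but the pads have slid off the sleeve. I'll open and look.

move_arm(commands=[{"rx": 0, "ry": 0, "rz": 0, "x": 0, "y": 0, "z": 0, "claw": 6}, {"rx": 0, "ry": 0, "rz": 0, "x": 0, "y": 0, "z": 0, "claw": 6}, {"rx": 0, "ry": 0, "rz": 0, "x": 0, "y": 0, "z": 0, "claw": 6}, {"rx": 0, "ry": 0, "rz": 0, "x": 0, "y": 0, "z": 0, "claw": 6}, {"rx": 0, "ry": 0, "rz": 0, "x": 0, "y": 0, "z": 0, "claw": 6}])

```text
t: 5.45
tool_pos: [0.3606, -0.0425, 0.2752]
orientation: [0.963, 0.038, 0.266, -0.011]
contact_force: [0.0, -0.9, -0.2]
grip_width: 0.0436
finger_force: 0.0
```

```bash
python3 st.py
python3 - <<'E'
from h import *
cw=cam("wrist");a=viewer.get_image("wrist").copy();l=finder.landmark_of("wrist","grip");l2=finder.landmark_of("wrist","handle_hinge")
l0=finder.landmark_of("wrist","wheel_center")
W=frame(PSI)
for n,L,h in(("g",l,[-.055,0,.07]),("h",l2,[-.055,0,.02]),("c",l0,[0,0,0])):
    print(n,[(np.round(np.array(d["centre"])*[560,420]),d["p"]) for d in L[:2]],"pred",proj(cw,C+W@h))
print("folded grip pred",proj(cw,C+W@[-.005,0,.02]),"end out",proj(cw,C+W@[-.055,0,.088]))
s=telemetry.get_state();T=R.from_quat(s["orientation"]).as_matrix();g=s["tool_pos"]+T[:,2]*.167
print("grasp px",proj(cw,g),"tip",proj(cw,s["tool_pos"]+T[:,2]*.186))
cv2.imwrite("pics/w5.png",cv2.resize(a[100:420,100:460],(675,600))[:,:,::-1])
E
```

```text
5.45 grasp wheel [-0.0557  0.0041  0.0755] F wheel [-0.2 -0.9 -0.1] 0.04356309760675185 [-0.24 -0.75  2.35  0.19  1.04  1.2 ] M [0.01 0.23 0.01]
g [(array([284., 270.]), 0.95)] pred [294.84438385 270.18735497]
h [(array([283., 231.]), 0.94)] pred [292.5858645  232.33368708]
c [(array([282., 145.]), 0.7)] pred [292.72085668 143.90847954]
folded grip pred [293.41429795 156.59105197] end out [296.00544244 289.64715109]
grasp px [286.9710611 277.113355 ] tip [286.65844068 261.54011652]
```

View pics/w5.png

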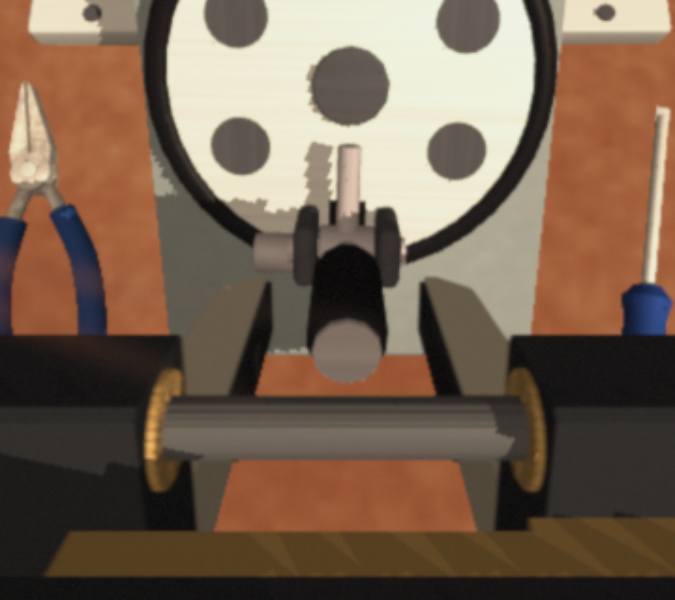

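The crop shows the handle swung out: its end cap at px (285,287) and the grip at (284,270) match the predicted rows for 90°, and the tail now lies up the face. It is still between the fingers, so I'll go deeper, re-grip and crank.

```bash
echo 'C=C+.0055*frame(PSI)[:,1]' >>h.py
python3 - <<'E'
from h import *
W=frame(PSI)
P,T=tcp(C,W,[-.055,0,.063]);rel(P,T)
# circle steps in tool frame
B=np.array([-.055,0,0])
for a in range(24,385,24):
    d=R.from_euler('z',a,degrees=True).apply(B)-B
    print(a,np.round(T.T@(W@d)*100,2))
E
```

```text
t 5.65 shift cm [ 0.13 -0.17  1.25] rotvec deg [-0.11  0.12  0.03]
24 [ 0.47  2.24 -0.03]
48 [ 1.82  4.09 -0.13]
72 [ 3.79  5.23 -0.27]
96 [ 6.06  5.47 -0.42]
120 [ 8.23  4.76 -0.58]
144 [ 9.93  3.23 -0.69]
168 [10.85  1.14 -0.76]
192 [10.85 -1.14 -0.76]
216 [ 9.93 -3.23 -0.69]
240 [ 8.23 -4.76 -0.58]
264 [ 6.06 -5.47 -0.42]
288 [ 3.79 -5.23 -0.27]
312 [ 1.82 -4.09 -0.13]
336 [ 0.47 -2.24 -0.03]
360 [-0. -0. -0.]
384 [ 0.47  2.24 -0.03]
```

move_arm(commands=[{"rx": 0, "ry": 0, "rz": 0, "x": 0.1, "y": -0.2, "z": 0.7, "claw": 5}, {"rx": 0, "ry": 0, "rz": 0, "x": 0.1, "y": -0.2, "z": 1.2, "claw": 4}, {"rx": 0, "ry": 0, "rz": 0, "x": 0.1, "y": -0.2, "z": 1.2, "claw": 1.5}, {"rx": 0, "ry": 0, "rz": 0, "x": 0.1, "y": -0.2, "z": 1.2, "claw": 1.5}, {"rx": 0, "ry": 0, "rz": 0, "x": 0.1, "y": -0.2, "z": 1.2, "claw": 1.5}], newtons=30)

```text
t: 6.07
tool_pos: [0.3674, -0.04, 0.2653]
orientation: [0.963, 0.038, 0.266, -0.011]
contact_force: [-0.4, 0.7, 0.0]
grip_width: 0.0309
finger_force: 0.0
```

move_arm(commands=[{"rx": 0, "ry": 0, "rz": 0, "x": 0, "y": 0, "z": 0, "claw": 1.5}, {"rx": 0, "ry": 0, "rz": 0, "x": 0, "y": 0, "z": 0, "claw": 1.5}, {"rx": 0, "ry": 0, "rz": 0, "x": 0, "y": 0, "z": 0, "claw": 1.5}], newtons=30)

```text
t: 6.32
tool_pos: [0.3673, -0.0401, 0.2655]
orientation: [0.963, 0.038, 0.266, -0.011]
contact_force: [1.7, -1.6, -1.8]
grip_width: 0.0217
finger_force: 30.0
```

```bash
python3 st.py
```

```text
6.32 grasp wheel [-0.0556  0.0005  0.0636] F wheel [ 0.2 -1.7 -2.3] 0.02171963758875028 [-0.23 -0.72  2.35  0.19  1.    1.21] M [-0.15  0.12  0.  ]
```

move_arm(commands=[{"rx": 0, "ry": 0, "rz": 0, "x": 0.12, "y": 1.14, "z": -0.01, "claw": 1.5}, {"rx": 0, "ry": 0, "rz": 0, "x": 0.47, "y": 2.24, "z": -0.03, "claw": 1.5}, {"rx": 0, "ry": 0, "rz": 0, "x": 1.05, "y": 3.23, "z": -0.07, "claw": 1.5}, {"rx": 0, "ry": 0, "rz": 0, "x": 1.82, "y": 4.09, "z": -0.13, "claw": 1.5}, {"rx": 0, "ry": 0, "rz": 0, "x": 2.74, "y": 4.76, "z": -0.19, "claw": 1.5}], newtons=30)

```text
t: 6.73
tool_pos: [0.3932, -0.0867, 0.2805]
orientation: [0.964, 0.038, 0.264, -0.01]
contact_force: [-15.4, -10.4, 2.3]
grip_width: 0.0213
finger_force: 30.1
```

```bash
python3 st.py
```

```text
6.73 grasp wheel [-0.0295 -0.0483  0.0633] F wheel [-12.   -9.1  11.1] 0.021285202944810372 [-0.34 -0.62  2.27  0.25  1.01  1.07] M [-2.22  2.47  0.14]
```

```bash
cat > arc.py <<'E'
import sys,numpy as np
# arc.py cmdx cmdy cx cy R a1 a2 ... (mm, deg) -> rows in cm (tool x,y,z); commanded wheel xy
x0,y0,cx,cy,r,*A=map(float,sys.argv[1:])
c,s=np.cos(np.radians(4)),np.sin(np.radians(4))
for a in A:
    t=np.radians(a);X=cx-r*np.cos(t);Y=cy-r*np.sin(t)
    print(a,np.round([c*(X-x0)/10,-(Y-y0)/10,-s*(X-x0)/10],2),"cmd",round(X,1),round(Y,1))
E
python3 arc.py -28.2 -47.1 0 -1 56 75 90 105 120 135
```

```text
75.0 [ 1.37  0.8  -0.1 ] cmd -14.5 -55.1
90.0 [ 2.81  0.99 -0.2 ] cmd -0.0 -57.0
105.0 [ 4.26  0.8  -0.3 ] cmd 14.5 -55.1
120.0 [ 5.61  0.24 -0.39] cmd 28.0 -49.5
135.0 [ 6.76 -0.65 -0.47] cmd 39.6 -40.6
```

move_arm(commands=[{"rx": 0, "ry": 0, "rz": 0, "x": 1.37, "y": 0.8, "z": -0.1, "claw": 1.5}, {"rx": 0, "ry": 0, "rz": 0, "x": 2.81, "y": 0.99, "z": -0.2, "claw": 1.5}, {"rx": 0, "ry": 0, "rz": 0, "x": 4.26, "y": 0.8, "z": -0.3, "claw": 1.5}, {"rx": 0, "ry": 0, "rz": 0, "x": 5.61, "y": 0.24, "z": -0.39, "claw": 1.5}, {"rx": 0, "ry": 0, "rz": 0, "x": 6.76, "y": -0.65, "z": -0.47, "claw": 1.5}], newtons=30)

```text
t: 7.15
tool_pos: [0.449, -0.0751, 0.3203]
orientation: [0.963, 0.038, 0.266, -0.011]
contact_force: [-11.4, 0.8, 1.7]
grip_width: 0.0215
finger_force: 30.0
```

```bash
python3 st.py; python3 arc.py 39.6 -40.6 0 -1 56 150 165 180 195 210
```

```text
7.15 grasp wheel [ 0.0401 -0.0409  0.0634] F wheel [-8.3  1.7  7.9] 0.021470245692126747 [-0.27 -0.49  2.13  0.21  1.    1.16] M [ 0.61  1.76 -0.09]
150.0 [ 0.89 -1.16 -0.06] cmd 48.5 -29.0
165.0 [ 1.45 -2.51 -0.1 ] cmd 54.1 -15.5
180.0 [ 1.64 -3.96 -0.11] cmd 56.0 -1.0
195.0 [ 1.45 -5.41 -0.1 ] cmd 54.1 13.5
210.0 [ 0.89 -6.76 -0.06] cmd 48.5 27.0
```

```bash
python3 arc.py 39.6 -40.6 -1.5 -1 55.5 150 165 180 195 210; python3 arc.py 46.6 26.8 -1.5 -1 55.5 225 240 255 270 285
```

```text
150.0 [ 0.69 -1.19 -0.05] cmd 46.6 -28.7
165.0 [ 1.25 -2.52 -0.09] cmd 52.1 -15.4
180.0 [ 1.44 -3.96 -0.1 ] cmd 54.0 -1.0
195.0 [ 1.25 -5.4  -0.09] cmd 52.1 13.4
210.0 [ 0.69 -6.74 -0.05] cmd 46.6 26.8
225.0 [-0.88 -1.14  0.06] cmd 37.7 38.2
240.0 [-2.03 -2.03  0.14] cmd 26.3 47.1
255.0 [-3.37 -2.58  0.24] cmd 12.9 52.6
270.0 [-4.8  -2.77  0.34] cmd -1.5 54.5
285.0 [-6.23 -2.58  0.44] cmd -15.9 52.6
```

move_arm(commands=[{"rx": 0, "ry": 0, "rz": 0, "x": 0.69, "y": -1.19, "z": -0.05, "claw": 1.5}, {"rx": 0, "ry": 0, "rz": 0, "x": 1.25, "y": -2.52, "z": -0.09, "claw": 1.5}, {"rx": 0, "ry": 0, "rz": 0, "x": 1.44, "y": -3.96, "z": -0.1, "claw": 1.5}, {"rx": 0, "ry": 0, "rz": 0, "x": 1.25, "y": -5.4, "z": -0.09, "claw": 1.5}, {"rx": 0, "ry": 0, "rz": 0, "x": 0.69, "y": -6.74, "z": -0.05, "claw": 1.5}], newtons=30)

```text
t: 7.57
tool_pos: [0.4488, -0.0068, 0.324]
orientation: [0.963, 0.038, 0.266, -0.011]
contact_force: [-9.8, -9.8, 0.5]
grip_width: 0.0211
finger_force: 30.0
```

```bash
python3 st.py
```

```text
7.57 grasp wheel [0.0465 0.0271 0.0635] F wheel [-8.4 -9.   6.4] 0.021120033536518555 [-0.1  -0.52  2.14  0.11  0.99  1.36] M [-1.91  1.89  0.1 ]
```

```bash
python3 arc.py 46.6 26.8 -2 -2 55 225 240 255 270 285;  python3 - <<'E'
from h import *
c=cam("top");viewer.get_image("top")
for t in("carriage_center","plug_center","lens_center"):print(t,[(np.round(np.array(d["centre"])*[560,420],1),round(d["p"],2)) for d in finder.landmark_of("top",t)[:4]])
E
```

```text
225.0 [-0.97 -1.01  0.07] cmd 36.9 36.9
240.0 [-2.1  -1.88  0.15] cmd 25.5 45.6
255.0 [-3.43 -2.43  0.24] cmd 12.2 51.1
270.0 [-4.85 -2.62  0.34] cmd -2.0 53.0
285.0 [-6.27 -2.43  0.44] cmd -16.2 51.1
carriage_center [(array([254.7, 220.4]), 0.71)]
plug_center [(array([188.4, 221.1]), 0.5), (array([300.7, 178.8]), 0.44)]
lens_center [(array([243.1, 216.6]), 0.59)]
```

move_arm(commands=[{"rx": 0, "ry": 0, "rz": 0, "x": -0.97, "y": -1.01, "z": 0.07, "claw": 1.5}, {"rx": 0, "ry": 0, "rz": 0, "x": -2.1, "y": -1.88, "z": 0.15, "claw": 1.5}, {"rx": 0, "ry": 0, "rz": 0, "x": -3.43, "y": -2.43, "z": 0.24, "claw": 1.5}, {"rx": 0, "ry": 0, "rz": 0, "x": -4.85, "y": -2.62, "z": 0.34, "claw": 1.5}, {"rx": 0, "ry": 0, "rz": 0, "x": -6.27, "y": -2.43, "z": 0.44, "claw": 1.5}], newtons=30)

```text
t: 8.18
tool_pos: [0.3952, 0.0128, 0.288]
orientation: [0.963, 0.039, 0.267, -0.01]
contact_force: [8.3, -17.0, -0.3]
grip_width: 0.0215
finger_force: 30.0
```

```bash
python3 st.py;python3 - <<'E'
from h import *
c=cam("top");im=viewer.get_image("top");cv2.imwrite("pics/t6.png",im[:,:,::-1])
for t in("carriage_center","plug_center","lens_center"):print(t,[(np.round(np.array(d["centre"])*[560,420],1),round(d["p"],2)) for d in finder.landmark_of("top",t)[:4]])
b=viewer.get_image("scene");cs=cam("scene");cv2.imwrite("pics/s6.png",b[:,:,::-1])
for t in("carriage_center","plug_center","lens_center"):print(t,[(np.round(np.array(d["centre"])*[560,420],1),round(d["p"],2)) for d in finder.landmark_of("scene",t)[:4]])
cv2.imwrite("pics/m6.png",np.vstack([cv2.resize(im[180:270,200:360],(533,300)),cv2.resize(b[190:280,180:340],(533,300))])[:,:,::-1])
E
```

```text
8.18 grasp wheel [-0.0163  0.0507  0.0637] F wheel [  5.5 -17.6  -4.3] 0.02154354503745755 [-0.05 -0.66  2.28  0.08  0.98  1.41] M [-3.42 -1.    0.25]
carriage_center [(array([251.8, 221.7]), 0.43), (array([269.6, 244. ]), 0.33)]
plug_center [(array([302.9, 174.1]), 0.6), (array([188.7, 217. ]), 0.5)]
lens_center [(array([246.8, 217.2]), 0.94)]
carriage_center [(array([242.3, 275. ]), 0.69), (array([292.8, 192.9]), 0.29)]
plug_center [(array([168. , 331.2]), 0.71), (array([296.5, 283.3]), 0.65), (array([237.7, 268.6]), 0.53)]
lens_center []
```

View pics/m6.png

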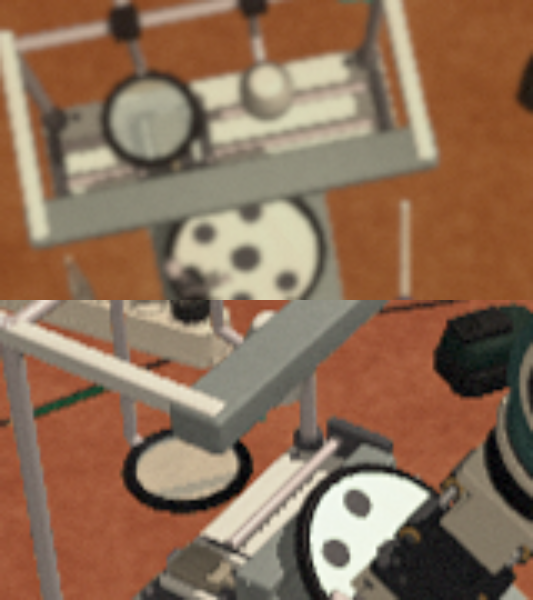

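The top panel shows the lens ring centred at about px (245.6,215.4), with the carriage mostly under it and its right edge still visible at about (261,219). The spot lamp is at (280,207). In the scene panel the carriage is at about (241,267). I'll compute the remaining travel.

```bash
cat > car.py <<'E'
from h import *
cs=cam("scene");ct=cam("top");W=frame(4.5);l=W[:,1]
def onz(c,uv,z):
    p,d=ray(c,(uv[0]/560,uv[1]/420));return p+d*(z-p[2])/d[2]
def u(X): return round(float(l@(X-C))*1000,1)
if __name__=="__main__":
  for n,c,uv,z in[("lens",ct,(245.6,215.4),.165),("lens",ct,(246.8,217.2),.165),("lens",cs,(236,239),.165),
   ("car0",ct,(265,216),.052),("plug0",ct,(264,217),.059),("car0",cs,(252,266),.052),("plug0",cs,(254,261),.059),
   ("car",ct,(251.8,221.7),.052),("car",cs,(242.3,275),.052),("plug",cs,(237.7,268.6),.059),("lamp",ct,(280,207),.165)]:
    X=onz(c,uv,z);print(n,np.round(X,3),"left mm",u(X),"fwd",round(float(np.array([np.cos(np.radians(4.5)),np.sin(np.radians(4.5)),0])@(X-C))*1000))
  w=R.from_euler('z',90-83.7-0,degrees=True)
E
python3 car.py; python3 arc.py -16.2 51.1 -2 -4.5 55 300 315 325 335 345
```

```text
lens [0.661 0.036 0.165] left mm 53.0 fwd 131
lens [0.655 0.033 0.165] left mm 50.6 fwd 125
lens [0.66  0.038 0.165] left mm 55.1 fwd 130
car0 [ 0.675 -0.019  0.052] left mm -3.1 fwd 141
plug0 [ 0.671 -0.016  0.059] left mm 0.7 fwd 137
car0 [ 0.655 -0.004  0.052] left mm 13.6 fwd 122
plug0 [ 0.658 -0.015  0.059] left mm 2.3 fwd 124
car [0.662 0.024 0.052] left mm 41.4 fwd 131
car [0.653 0.034 0.052] left mm 51.7 fwd 123
plug [0.672 0.029 0.059] left mm 45.5 fwd 141
lamp [ 0.674 -0.068  0.165] left mm -51.6 fwd 136
300.0 [-1.33  0.8   0.09] cmd -29.5 43.1
315.0 [-2.46  1.67  0.17] cmd -40.9 34.4
325.0 [-3.08  2.41  0.22] cmd -47.1 27.0
335.0 [-3.56  3.24  0.25] cmd -51.8 18.7
345.0 [-3.88  4.14  0.27] cmd -55.1 9.7
```

```bash
python3 arc.py -16.2 51.1 -2 -4.5 55 297 308 318
```

```text
297.0 [-1.07  0.66  0.08] cmd -27.0 44.5
308.0 [-1.96  1.23  0.14] cmd -35.9 38.8
318.0 [-2.66  1.88  0.19] cmd -42.9 32.3
```

move_arm(commands=[{"rx": 0, "ry": 0, "rz": 0, "x": -1.07, "y": 0.66, "z": 0.08, "claw": 1.5}, {"rx": 0, "ry": 0, "rz": 0, "x": -1.96, "y": 1.23, "z": 0.14, "claw": 1.5}, {"rx": 0, "ry": 0, "rz": 0, "x": -2.66, "y": 1.88, "z": 0.19, "claw": 1.5}, {"rx": 0, "ry": 0, "rz": 0, "x": -2.66, "y": 1.88, "z": 0.19, "claw": 1.5}], newtons=30)

```text
t: 8.92
tool_pos: [0.3746, -0.0082, 0.2726]
orientation: [0.963, 0.038, 0.266, -0.011]
contact_force: [-3.2, -0.7, 0.3]
grip_width: 0.0215
finger_force: 30.0
```

```bash
python3 st.py;python3 - <<'E'
from car import *
for n,c in(("top",ct),("scene",cs),("wrist",None)):
    c=cam(n);im=viewer.get_image(n);cv2.imwrite(f"pics/{n}7.png",im[:,:,::-1])
    for t,z in(("carriage_center",.052),("plug_center",.059),("lens_center",.165)):
        for d in finder.landmark_of(n,t)[:3]:
            p=np.array(d["centre"])*[560,420];print(n,t,np.round(p,1),round(d["p"],2),"left",u(onz(c,p,z)))
a=cv2.imread("pics/wrist7.png");b=cv2.imread("pics/scene7.png");e=cv2.imread("pics/top7.png")
cv2.imwrite("pics/m7.png",np.vstack([cv2.resize(a[:210],(800,300)),np.hstack([cv2.resize(b[200:290,170:290],(400,300)),cv2.resize(e[170:260,190:310],(400,300))])]))
E
```

```text
8.92 grasp wheel [-0.0435  0.0315  0.0638] F wheel [-2.5 -0.4  2.1] 0.0214988171226447 [-0.12 -0.71  2.34  0.12  0.99  1.33] M [-0.18  0.95 -0.02]
top carriage_center [248.8 221.9] 0.54 left 50.8
top plug_center [305.1 175.1] 0.66 left -154.8
top plug_center [190.3 217.5] 0.65 left 229.1
top lens_center [243.1 214.5] 0.84 left 59.8
scene carriage_center [241.8 277.9] 0.59 left 60.2
scene plug_center [168.1 329.8] 0.83 left 275.6
scene plug_center [297.2 268.9] 0.66 left -31.2
scene plug_center [240.3 271.8] 0.65 left 50.9
scene lens_center [234.7 240.8] 0.63 left 61.6
wrist plug_center [85.1 42. ] 0.77 left 209.8
wrist plug_center [265.5  46.6] 0.72 left 50.4
```

View pics/m7.png

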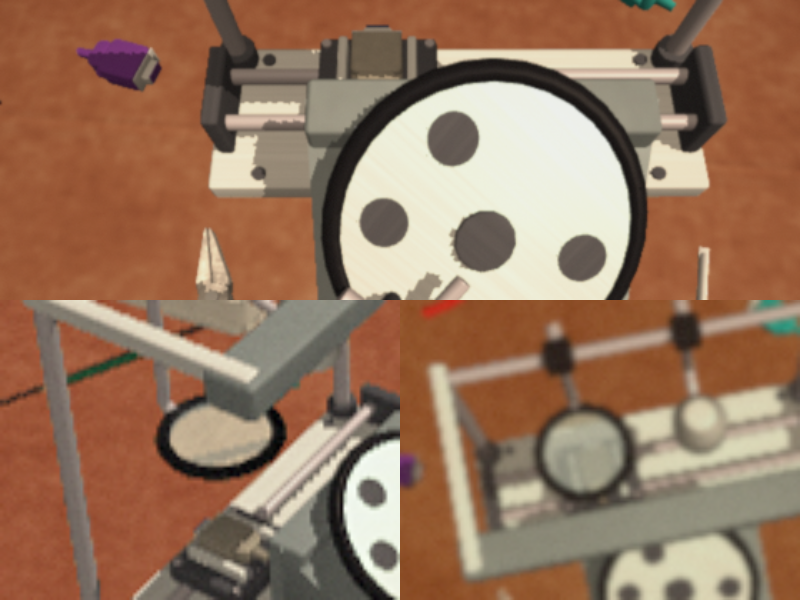

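The wrist panel shows the plug on the carriage at px (264,47), and the top panel shows the lens ring centred at about (245.5,215.5). I'll fit the ring more exactly.

Run:
```python
from car import *
for n,c,f,(u0,v0),rr in(("top",ct,["top0","top7"],(245.5,215.5),20),("scene",cs,["scene0","scene7"],(236.4,240.5),24)):
  for k in f:
    g=cv2.cvtColor(cv2.imread(f"pics/{k}.png"),cv2.COLOR_BGR2GRAY).astype(float)
    pts=[]
    for a in np.radians(np.arange(0,360,6)):
        r=np.arange(5,rr+4,.25);U=u0+r*np.cos(a);V=v0+r*np.sin(a)*(1 if n=="top" else .72)
        p=cv2.remap(g.astype(np.float32),U.astype(np.float32)[None],V.astype(np.float32)[None],1)[0]
        w=np.clip(75-p,0,None)
        i=np.argmin(p)
        if p[i]<70: pts.append([U[i],V[i]])
    e=cv2.fitEllipse(np.float32(pts));X=onz(c,e[0],.165);print(k,len(pts),np.round(e[0],1),np.round(e[1],1),np.round(X,4),"left",u(X))
rs=[ray(ct,(245.5/560,215.5/420)),ray(cs,(236.4/560,240.5/420))];X,e=tri(rs);print(X,e,u(X))
print("scene eyeball",u(onz(cs,(236.4,240.5),.165)))
```

```text
top0 58 [244.7 215.3] [26.9 27.4] [0.6616 0.0386 0.165 ] left 55.6
top7 58 [244.7 215.3] [27.1 27.4] [0.6615 0.0387 0.165 ] left 55.7
scene0 49 [235.8 239.8] [23.3 36.3] [0.6584 0.0403 0.165 ] left 57.5
scene7 49 [236.  239.7] [23.3 35.7] [0.6584 0.0399 0.165 ] left 57.1
[0.66157649 0.03636819 0.15875035] [np.float64(0.0005548705013786803), np.float64(0.0005548705013786827)] 53.3
scene eyeball 58.7
```

```bash
python3 arc.py -42.9 32.3 -2 -4.5 55 328 338 348
```

```text
328.0 [-0.57  0.77  0.04] cmd -48.6 24.6
338.0 [-1.01  1.62  0.07] cmd -53.0 16.1
348.0 [-1.29  2.54  0.09] cmd -55.8 6.9
```

move_arm(commands=[{"rx": 0, "ry": 0, "rz": 0, "x": -0.57, "y": 0.77, "z": 0.04, "claw": 1.5}, {"rx": 0, "ry": 0, "rz": 0, "x": -1.01, "y": 1.62, "z": 0.07, "claw": 1.5}, {"rx": 0, "ry": 0, "rz": 0, "x": -1.29, "y": 2.54, "z": 0.09, "claw": 1.5}, {"rx": 0, "ry": 0, "rz": 0, "x": -1.29, "y": 2.54, "z": 0.09, "claw": 1.5}], newtons=30)

```text
t: 9.85
tool_pos: [0.3667, -0.0344, 0.2657]
orientation: [0.963, 0.038, 0.267, -0.011]
contact_force: [1.3, -2.2, 1.5]
grip_width: 0.0214
finger_force: 30.0
```

move_arm(commands=[{"rx": 0, "ry": 0, "rz": 0, "x": 0, "y": 0, "z": 0, "claw": 6}, {"rx": 0, "ry": 0, "rz": 0, "x": 0, "y": 0, "z": 0, "claw": 6}, {"rx": 0, "ry": 0, "rz": 0, "x": 0, "y": 0, "z": 0, "claw": 6}, {"rx": 0, "ry": 0, "rz": 0, "x": 0, "y": 0, "z": 0, "claw": 6}, {"rx": 0, "ry": 0, "rz": 0, "x": 0, "y": 0, "z": 0, "claw": 6}])

```text
t: 10.27
tool_pos: [0.3666, -0.0334, 0.2651]
orientation: [0.963, 0.039, 0.266, -0.011]
contact_force: [0.0, -0.4, -0.7]
grip_width: 0.0501
finger_force: 0.0
```

```bash
python3 st.py;python3 - <<'E'
from car import *
for n in("top","scene","wrist"):
    c=cam(n);im=viewer.get_image(n);cv2.imwrite(f"pics/{n}8.png",im[:,:,::-1])
    for t,z in(("carriage_center",.052),("plug_center",.059),("lens_center",.165),("grip",0)):
        for d in finder.landmark_of(n,t)[:3]:
            p=np.array(d["centre"])*[560,420];print(n,t,np.round(p,1),round(d["p"],2),"left",u(onz(c,p,z)))
a=cv2.imread("pics/wrist8.png");b=cv2.imread("pics/scene8.png");e=cv2.imread("pics/top8.png")
cv2.imwrite("pics/m8.png",np.hstack([cv2.resize(a,(480,360)),np.vstack([cv2.resize(b[200:290,170:290],(240,180)),cv2.resize(e[170:260,190:310],(240,180))])]))
E
```

```text
10.27 grasp wheel [-0.0561  0.0073  0.0633] F wheel [-0.4 -0.4 -0.6] 0.05006960825531319 [-0.21 -0.73  2.36  0.17  1.    1.23] M [-0.03  0.21 -0.01]
top carriage_center [248.1 219.5] 0.39 left 51.6
top plug_center [273.2 281.6] 0.57 left 11.7
top plug_center [188.1 220.4] 0.56 left 237.4
top plug_center [300.7 175.3] 0.54 left -141.0
top lens_center [241.6 216. ] 0.89 left 65.0
top lens_center [267.1 244.9] 0.18 left 7.7
top grip [274.7 288.3] 0.49 left 11.7
scene carriage_center [236.9 277.8] 0.84 left 66.3
scene plug_center [168.2 330.9] 0.64 left 277.7
scene plug_center [238.7 274.9] 0.61 left 61.5
scene lens_center [237.1 238.6] 0.86 left 52.6
wrist carriage_center [452.8 259.3] 0.28 left -113.6
wrist plug_center [58.3 27. ] 0.95 left 204.5
wrist plug_center [227.4  32.2] 0.84 left 57.6
wrist lens_center [287.5 283.7] 0.38 left 7.1
wrist lens_center [296.8 147. ] 0.33 left 3.2
wrist grip [288.7 281.6] 0.97 left 4.4
```

View pics/m8.png

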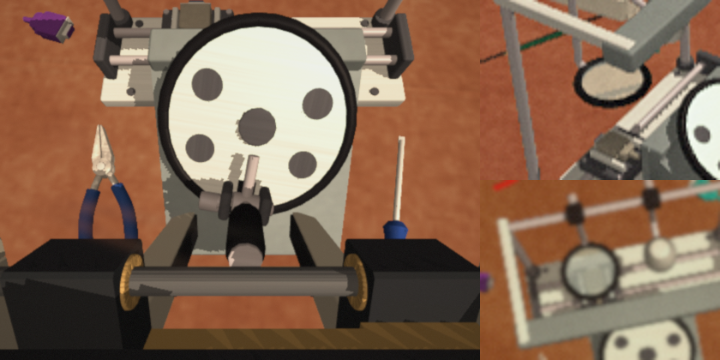

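The wrist panel shows the handle still out and free between the open fingers, and the carriage to the left; both the scene and top panels show it near the lens. For the last check I'll overlay where the carriage's centre line and strips would fall for given offsets from the lens.

Run:
```python
from car import *
Ln=np.array([.6600,.0393,.165]); f=np.array([np.cos(np.radians(4.5)),np.sin(np.radians(4.5)),0])
def draw(n,box,w,h):
    c=cam(n);im=cv2.imread(f"pics/{n}8.png");x0,y0,x1,y1=box;k=w/(x1-x0)
    o=cv2.resize(im[y0:y1,x0:x1],(w,h),interpolation=cv2.INTER_CUBIC)
    P=lambda X:tuple(int(round(v)) for v in (proj(c,X)+.5-[x0,y0])*k)
    for a in np.arange(0,2*np.pi,.15): cv2.circle(o,P(Ln+.0425*(np.cos(a)*f+np.sin(a)*l)),1,(0,255,0),-1)
    for s,col in((-.0185,(0,255,255)),(.0185,(0,255,255)),(0,(0,0,255))):
        B=Ln+l*s; B[2]=.061; cv2.line(o,P(B-.038*f),P(B+.038*f),col,1)
    return o
cv2.imwrite("pics/m9.png",np.hstack([draw("top",(220,190,276,246),400,400),draw("scene",(205,225,275,295),400,400)]))
# wrist: position of plug relative to slide
```

```text
(no output)
```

View pics/m9.png

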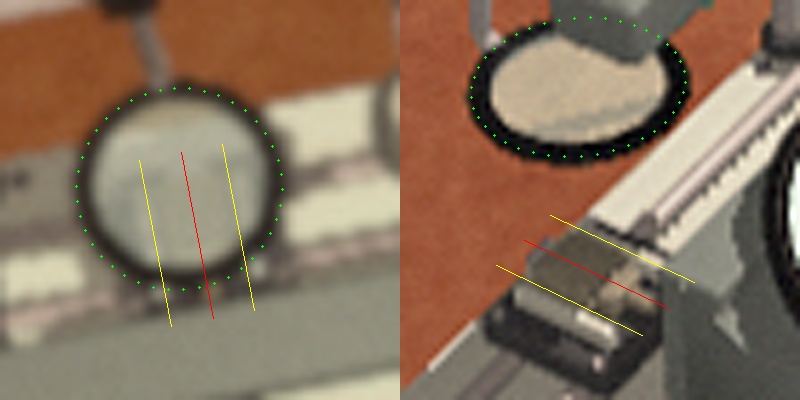

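The left panel shows the bright strip ends at about (155,297) and (262,270). Their midpoint lies on the predicted centre line under the lens ring, within about 1 mm. In the right panel the carriage sits perhaps 2 mm left of it. Both are well inside 8 mm, the handle is latched out and the open fingers are clear, so I'm handing in.

```bash
python3 -c "
from h import *
s=telemetry.get_state();print(s['t'],s['contact_force'],s['finger_force']);print(workorder.close_job())"
```

```text
11.0167 [0.36595046 0.45931014 0.23340577] 0.0
the job is handed in; nothing more can be done
None
```

I swung the handle fully out and cranked the carriage to within about 2–3 mm of the magnifier's centre by my image estimate. I then let go with the fingers open and clear, and handed the job in at about 11 s; the judge's verdict was not shown.

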